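Hold the photometer flap at its balance point

TASK

I am about to screw a stay onto the light-shield flap of the bench photometer. First push both sample stoppers in its chamber fully home; then take the flap by the bar along its free edge, swing it up from its back rest to the upright point where it balances and would fall neither way, and hold it still there, without letting it drop shut on the way. Finish while still gripping the bar with the flap held upright, and leave the glassware, bottle and tub around it undisturbed.

Things in the scene. Friction and masses are not known exactly. Their poses are not given: they have to be found in the camera images.
- photometer: Low white bench instrument, fixed, 195 x 200 mm, 50 mm high; chamber on top between two cheeks (inner faces 152 mm apart, tops at 74 mm). Origin on the worktop below its middle; x from its front (dark window, three keys) to its back, y to its left, z up. Stoppers at x 16, y +38 and -38 mm; hinge axis parallel to y at x 60, z 75 mm; back stops behind it at y +-50 mm, to z 87 mm.
- stopper_left (a joint): Slide of the left (+y) stopper, m: 0 = standing 10 mm proud, 0.010 = fully home; starts 0 to 4 mm in. It is stiff (about 5 N to move), has no spring and stays where it is pushed. Fully home, its head rests on its collar.
- stopper_right (a joint): The same for the right (-y) stopper.
- stopper_left_top (a point): Centre of the flat top of the left stopper, a round black head 28 mm in diameter and 12 mm thick, in the photometer's chamber; its top is 66 mm above the worktop when fully home, 72 to 76 mm at the start.
- stopper_right_top (a point): The same for the right stopper.
- flap (a joint): Hinge angle, rad: 0 = closed (lying forward over the chamber), 1.571 = upright, its balance point, 2.30 = leaning back 42 degrees past upright on its stops, where it starts. The hinge is nearly free: let go anywhere but at the balance point, the flap falls to one side. It weighs about 0.2 kg.
- flap_hinge (a point): Middle of the flap's hinge axis.
- flap_bar (a point): (flap_c0 in the rules) Round steel bar along the flap's free edge, 10 mm thick, between two arms 116 mm apart; origin at its centre, y along it, x from it towards the hinge. Parallel to the hinge axis, 110 mm from it; a 30 mm open gap parts it from the flap's grey panel (6 x 140 mm). It can turn in the fingers. Starts 82 mm above and 73 mm behind the hinge; upright it is at z 185 mm.
- beaker: Bystander: clear beaker, 75 x 81 x 95 mm high, origin at the centre of its foot.
- flask: Bystander: conical flask, 64 mm wide, 104 mm high, origin at the centre of its foot.
- bottle: Bystander: small capped reagent bottle, 36 mm wide, 66 mm high, origin at the centre of its foot.
- tub: Bystander: clear open sample tub, 76 x 100 x 54 mm high, origin at the centre of its foot.

How it is judged (in metres and radians):
On the way, in this order (a step that is already met when the one before it is completed fails the run):
1. both stoppers are pushed fully home (within 1.7 mm) (value of joint each of stopper_left, stopper_right above 0.0083 m), for 0.2 s.
2. the flap is held at its balance point, its bar gripped by the fingers (value of joint flap between 1.471 and 1.671 rad and velocity of joint flap between -0.15 and 0.15 rad/s and contact force between the fingers and flap_c0 above 2 N), for 0.3 s.
At the end, for the whole second after the job is handed in: Both stoppers fully home (within 1.7 mm); the flap upright at its balance point within 0.1 rad (6 degrees) and still (under 0.15 rad/s), its bar gripped by the fingers (over 2 N) while the program ends (all of step 1 and all of step 2); the arm keeps its last pose, push and grip.
It fails at once if the flap drops forward towards shut (below 1.1 rad) (value of joint flap below 1.1 rad).
It fails at once if the beaker is disturbed (moved more than 25 mm or tipped more than 0.35 rad) (distance of beaker from where it was at the start of the episode above 0.025 m or angle between beaker's own z axis and vertical above 0.35 rad).
It fails at once if the flask is disturbed (moved more than 25 mm or tipped more than 0.35 rad) (distance of flask from where it was at the start of the episode above 0.025 m or angle between flask's own z axis and vertical above 0.35 rad).
It fails at once if the bottle is disturbed (moved more than 25 mm or tipped more than 0.35 rad) (distance of bottle from where it was at the start of the episode above 0.025 m or angle between bottle's own z axis and vertical above 0.35 rad).
It fails at once if the tub is disturbed (moved more than 25 mm or tipped more than 0.35 rad) (distance of tub from where it was at the start of the episode above 0.025 m or angle between tub's own z axis and vertical above 0.35 rad).
It also fails if it takes over 51 s, if anything falls off the work surface, if the arm or the gripper's body presses on something with over 40 N, if the wrist force passes 120 N, or if a joint passes its speed limit or range.

ROBOT

A 6-joint arm with a two-finger parallel gripper is mounted at the origin on a cart in front of the work surface, level with it; the furniture and walls round the work are solid. World frame = base frame: x ahead of the robot, y to its left, z up, the work surface at z = 0. Lengths are in m, angles in degrees, forces in N, time in s.
With the tool pointing down it reaches from about 0.4 to 0.825 m from the base axis. Payload 7 kg.
Tool frame: the origin (TCP) lies at the very end of the fingers, on their centre line; the grasp point (between the pads) lies 19 mm behind it; y points along the fingers, x is the direction in which the jaws open and shut, and the axes are right-handed (so a half turn about y gives the same grasp; the last joint's range is limited). The gripper opens to 88 mm and grips with 3 to 60 N. Pads are 19 mm wide; open, the fingers measure 130 mm over their backs; the gripper's body (78 mm by 193 mm) begins 47 mm behind the grasp point.
Start: joints at [87.324, 20.546, 0.682, 0, -70.136, -16.507], TCP at [0.222, 0.637, 0.189] pointing down, gripper open.
Joint ranges: [-176.03, 176.03], [-82.01, 121.73], [-58.28, 71.71], [-173.87, 95.51], [-174.79, -0.11], [-173.66, 173.66]. Speed limits (degrees/s): [136.94, 136.94, 172.46, 180, 180, 180].

INTERFACE

Orientations are given as [roll, pitch, yaw] about the fixed x, y, z axes, in that order (R = Rz(yaw) Ry(pitch) Rx(roll)).
In Python, from plant import ctrl gives the robot as it stands.
- The arm moves only by the shell command python3 -m crank 'ROWS'. ROWS is JSON, a list that holds one entry, the list of rows, each a list of 5 numbers: the closure, from -1 (fully open) to 1 (shut), then the shift along the tool's x, y, z in mm, then the turn about the tool's y in rad. In form: [[[claw, x, y, z, turn], ...]]. A call has 1 to 12 rows; each row is the pose to reach, as a shift and turn from the pose commanded when the call began, along the tool's axes at that moment; what a row does not reach only later rows make up. A row lasts 1/8 s, in which the tool goes at most 62.5 mm and 10.7 degrees, less where a joint would pass 70% of its speed; a pose out of reach is approached as far as the arm can. A call with a gripper value outside its range is refused whole. The fingers move at their own pace and stop on an object; the grip force is fixed at half the most. Time passes only in rows, so rows that repeat a pose let the fingers close. It gives the time, the measured TCP pose, the force and the opening at its end, in the units of the state.
- ctrl.get_obs(): the state, without advancing time (a new reading comes with each control period).
- ctrl.snapshot(name): name is "scene" or "top" or "wrist"; returns the picture (480x640x3 uint8, red, green, blue); there is no depth.
- ctrl.camera_model(name): a dict with "fx", "fy", "cx", "cy" (pixels), "origin" and "orientation" of the camera in the world; the wrist camera has in their place "hand_eye" (4x4, takes a point from camera to tool coordinates, whose origin is the TCP and whose axes are the tool frame's). Camera axes: x right, y down, z forward; pixel columns grow to the right and rows downward; lengths in m; the calibration is good to about 2 mm. A picture is of the moment at which its call begins: read the wrist's pose just before it. camera_model takes no time and is no camera call.
- ctrl.close_job(): hands the job in, once; it reports no verdict.
Trained networks look in the newest picture that a camera, given by its name, has taken for a name from the list of things; names that differ only in an ending like _2 or _b are one class to them, and where a whole thing is asked for, a point or a joint stands for the part that bears it (a point fixed in the world has none). Each returns a list of dicts, best first, with "confidence" (0 to 1); they miss things now and then, are a little off and sometimes report something else, mostly with a low value. They report only what shows in the picture. A call takes as long as a camera call.
- ctrl.find_in(camera, name): "extent" ([left, top, width, height] in pixels, round what is visible of it).
The state is a dict: "clock": time; "joint_pos": joint angles; "qvel": joint speeds; "tau": joint torques, N m; "tool_pos": TCP position; "orientation": TCP orientation; "force": force on the tool from outside, world axes, zero at the start; "moment": the same for the moment, N m; "opening": finger opening in m.
Only numpy, scipy, OpenCV 4.12 (cv2) and the standard library are available. Lean on these libraries where they do the work, as an engineer would, in place of code of your own. Each camera call takes 0.05 s, during which the arm holds its last target.

## Working session

There is one attempt and no reset: what is moved stays moved. The work goes in short steps, Python scripts to look and compute and a shell command to move; the robot and the scene stay as the last step left them, time stands still between calls to the robot, and variables do not carry over. Pictures are saved under pics/ and viewed, and the job is handed in when it is done.

```bash
ls; mkdir -p pics; python3 - <<'E'
from plant import ctrl
import cv2
o=ctrl.get_obs(); print(o)
for n in ["scene","top","wrist"]:
    im=ctrl.snapshot(n); cv2.imwrite(f"pics/a_{n}.png",im[:,:,::-1]); print(n,ctrl.camera_model(n))
    for k in ["photometer","flap_bar","stopper_left_top"]:
        print(k,ctrl.find_in(n,k)[:3])
E
```

```text
pics
{'clock': 0.0, 'joint_pos': array([ 8.73261555e+01,  2.05896340e+01,  6.32737822e-01, -2.17773329e-02,
       -7.01360321e+01, -1.65087005e+01]), 'qvel': array([-0.03100094, -0.05438774,  0.01392421,  0.04524389, -0.10334391,
       -0.10467408]), 'tau': array([ 8.00305043e-04, -5.82725143e+01,  2.93046194e+01,  6.99711487e+00,
        7.08613690e-03, -1.62446686e-04]), 'tool_pos': array([0.22160823, 0.63698308, 0.18802999]), 'orientation': array([-8.99932188e+01, -9.49153619e-02, -1.09189967e+02]), 'force': array([-0.22500476, -0.41067866,  1.24028104]), 'moment': array([-0.02500989,  0.00091695,  0.03692158]), 'opening': 0.08761958951767668}
scene {'fx': 620.4858833162356, 'fy': 620.4858833162356, 'cx': 311.45534113027173, 'cy': 239.0127593609935, 'origin': array([-0.52616248, -0.70019567,  0.92399024]), 'orientation': array([-124.27667201,    0.62889884,  -56.77264777])}
photometer [{'extent': [236.6, 185.9, 113.6, 118.1], 'confidence': 0.82}]
flap_bar [{'extent': [281.3, 185.7, 62.6, 59.3], 'confidence': 0.91}]
stopper_left_top [{'extent': [280.9, 238.6, 6.4, 11.7], 'confide
[... 220 characters left out ...]
591818e-02, -9.13057592e+01])}
photometer []
flap_bar [{'extent': [279.7, 185.5, 61.8, 42.5], 'confidence': 0.65}]
stopper_left_top [{'extent': [289.9, 236.1, 13.0, 13.3], 'confidence': 0.47}]
wrist {'fx': 358.0844066464925, 'fy': 358.0844066464925, 'cx': 321.4003010368189, 'cy': 245.14154078239187, 'hand_eye': array([[ 9.99999618e-01,  2.27313106e-05, -8.73891084e-04,
        -2.41346060e-05],
       [ 8.45147188e-04, -2.80658200e-01,  9.59807408e-01,
        -1.96400946e-01],
       [-2.23447018e-04, -9.59807780e-01, -2.80658112e-01,
         7.50401030e-02],
       [ 0.00000000e+00,  0.00000000e+00,  0.00000000e+00,
         1.00000000e+00]])}
photometer []
flap_bar []
stopper_left_top []
```

View pics/a_scene.png

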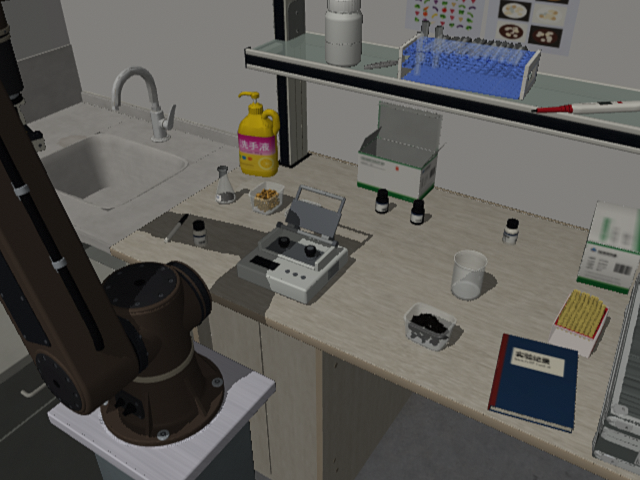

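View pics/a_top.png

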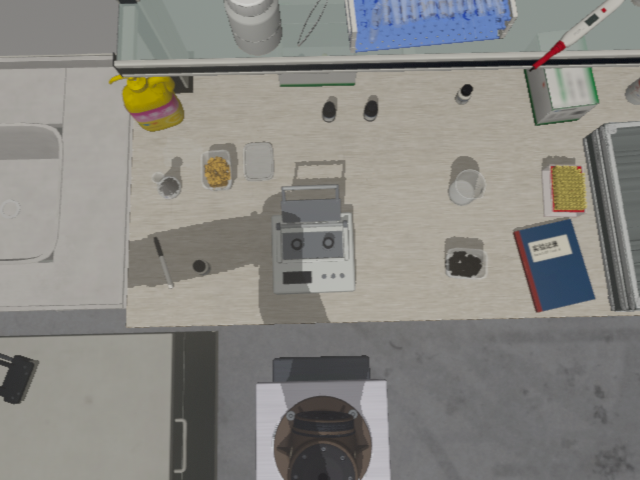

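```bash
python3 - <<'E'
import cv2
a=cv2.imread("pics/a_scene.png");b=cv2.imread("pics/a_top.png")
cv2.imwrite("pics/a_sc.png",cv2.resize(a[165:325,200:400],None,fx=4,fy=3.7,interpolation=2)[:600,:800])
cv2.imwrite("pics/a_tc.png",cv2.resize(b[165:315,220:420],None,fx=4,fy=4,interpolation=2))
E
```

```text
(no output)
```

View pics/a_sc.png

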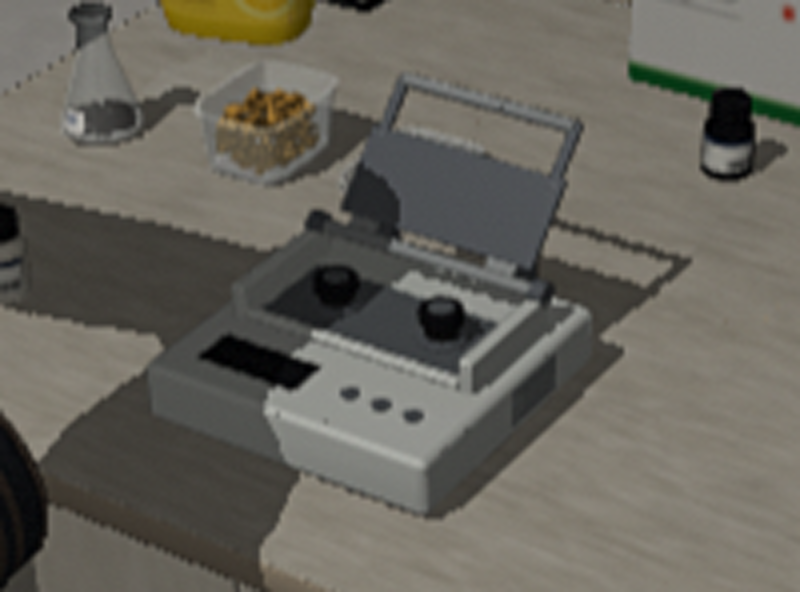

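View pics/a_tc.png

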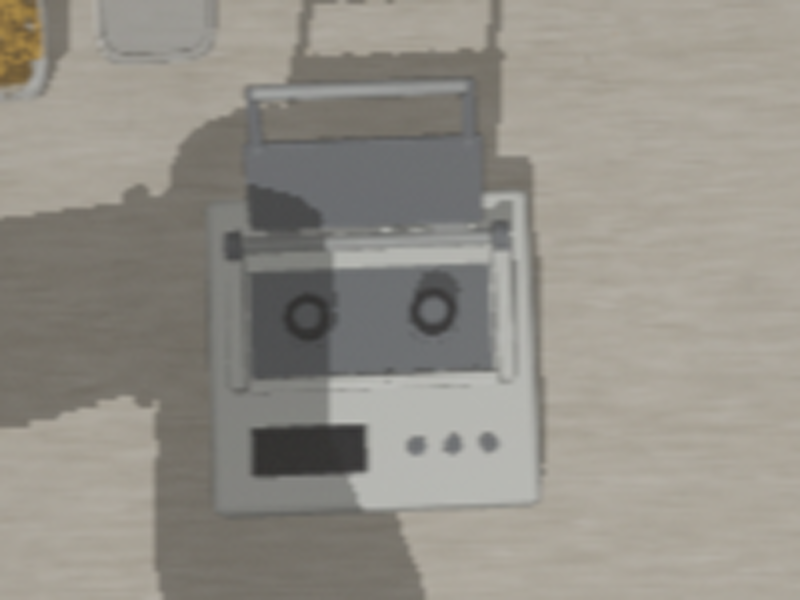

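```bash
cat > h.py <<'E'
import numpy as np, cv2
from scipy.spatial.transform import Rotation as R
from scipy.optimize import least_squares
from plant import ctrl
def cam(n):
    m=ctrl.camera_model(n)
    return m,R.from_euler('xyz',m['orientation'],degrees=True).as_matrix(),np.array(m['origin'])
def proj(n,P):
    m,Rm,o=cam(n); p=(np.atleast_2d(P)-o)@Rm
    return np.c_[m['fx']*p[:,0]/p[:,2]+m['cx'],m['fy']*p[:,1]/p[:,2]+m['cy']]
def ray(n,uv,z):
    m,Rm,o=cam(n); d=Rm@np.array([(uv[0]-m['cx'])/m['fx'],(uv[1]-m['cy'])/m['fy'],1]); return o+d*(z-o[2])/d[2]
def loc2w(q,L):
    L=np.atleast_2d(L); c,s=np.cos(q[2]),np.sin(q[2])
    return np.c_[q[0]+c*L[:,0]-s*L[:,1],q[1]+s*L[:,0]+c*L[:,1],L[:,2]]
E
python3 - <<'E'
from h import *
L=np.array([[.016,.038,.074],[.016,-.038,.074],[.133,.058,.157],[.133,-.058,.157]])
T=np.array([[309,316],[434,311],[251,93],[471,86]])/4+[220,165]
S=np.c_[np.array([336,440,404,578])/4+200,np.array([275,307,80,124])/3.7+165]
def f(q):return np.r_[(proj("top",loc2w(q,L))-T).ravel(),(proj("scene",loc2w(q,L))-S).ravel()]
r=least_squares(f,[.55,0,0]);print(r.x,np.degrees(r.x[2]),r.fun.round(1).reshape(-1,2).tolist())
for cams in (("top",T),("scene",S)):
    rr=least_squares(lambda q:(proj(cams[0],loc2w(q,L))-cams[1]).ravel(),[.55,0,0]);print(cams[0],rr.x,rr.fun.round(1))
print(loc2w(r.x,L))
for n,uv in dict(bottle=(200,262),flask=(168,185),tub=(217,170),beaker=(466,190),lid=(259,160),yellow=(150,110),tub2=(465,262),shelffront=(320,60)).items(): print(n,ray("top",uv,.05))
for k in ["beaker","flask","bottle","tub"]:
    for n in ("top","scene"):
        ctrl.snapshot(n); print(k,n,ctrl.find_in(n,k)[:3])
E
```

```text
[0.46305533 0.01119815 0.02288828] 1.311401631274236 [[0.3, 0.0], [0.6, -0.1], [2.6, 0.4], [-1.9, -0.1], [-0.2, -0.9], [0.2, -0.3], [1.1, -0.4], [-2.2, -0.2]]
top [0.46322957 0.01251622 0.01715378] [-0.3 -0.1  0.1 -0.1  2.3  0.2 -2.1  0. ]
scene [0.46150179 0.00872811 0.03106228] [ 0.1 -0.3  0.7  0.2  1.1  0.1 -1.9  0.2]
[[ 0.47818146  0.04955437  0.074     ]
 [ 0.47992081 -0.02642572  0.074     ]
 [ 0.59469309  0.07222683  0.157     ]
 [ 0.59734789 -0.04374279  0.157     ]]
bottle [0.44295135 0.28858954 0.05      ]
flask [0.63792002 0.37121331 0.05      ]
tub [0.67390975 0.24941599 0.05      ]
beaker [ 0.60842084 -0.37135889  0.05      ]
lid [0.69757446 0.14408975 0.05      ]
yellow [0.83641224 0.42202454 0.05      ]
tub2 [ 0.42834066 -0.35681523  0.05      ]
shelffront [ 0.96374071 -0.01526423  0.05      ]
beaker top [{'extent': [448.1, 170.5, 37.7, 37.9], 'confidence': 0.77}]
beaker scene [{'extent': [450.1, 248.5, 40.1, 55.7], 'confidence': 0.98}]
flask top [{'extent': [152.6, 173.6, 28.5, 31.6], 'confidence': 0.93}]
flask scene [{'extent': [214.7, 166.5, 22.9, 38.3], 'confidence': 0.77}]
bottle top [{'extent': [194.0, 258.4, 15.9, 16.8], 'confidence': 0.59}]
bottle scene [{'extent': [194.3, 222.3, 9.5, 24.4], 'confidence': 0.9}]
tub top [{'extent': [441.4, 248.1, 47.9, 31.8], 'confidence': 0.92}]
tub scene [{'extent': [400.8, 306.6, 55.4, 43.3], 'confidence': 0.73}, {'extent': [280.4, 183.2, 65.2, 60.3], 'confidence': 0.24}]
```

```bash
python3 -m crank '[[[1,40,-20,36,0],[1,80,-40,73,0],[1,120,-40,109,-0.05],[1,160,-40,145,-0.1],[1,200,-40,182,-0.15],[1,240,-40,218,-0.2],[1,280,-40,255,-0.25],[1,320,-40,291,-0.3],[1,360,-40,328,-0.36],[1,400,-40,364,-0.36],[1,440,-40,400,-0.36],[1,470,-40,435,-0.36]]]'; python3 - <<'E'
from h import *
print(ctrl.get_obs())
im=ctrl.snapshot("wrist");cv2.imwrite("pics/b_w.png",im[:,:,::-1])
for k in ("stopper_left_top","stopper_right_top","flap_bar"):print(ctrl.find_in("wrist",k)[:3])
E
```

```text
clock: 2.9
tool_pos: [0.4786, 0.0488, 0.2295]
orientation: [-89.9, 0.0, -88.6]
force: [1.0, 0.1, -0.2]
opening: 0.0005
{'clock': 2.9, 'joint_pos': array([ 2.93149055e+01,  3.67753243e-01, -1.91965343e+01,  2.51492149e-03,
       -7.03631506e+01,  6.21063448e+01]), 'qvel': array([-48.53300659,  14.97862522,  14.82245959,   0.07489894,
         0.29198831,  48.19529043]), 'tau': array([  4.33499694, -33.16086531,  27.68268049,   6.822225  ,
        -0.11606844,  -1.30402185]), 'tool_pos': array([0.47863826, 0.04877454, 0.22951178]), 'orientation': array([-8.99347599e+01,  3.18523321e-02, -8.85778879e+01]), 'force': array([ 1.01424757,  0.10623352, -0.22986985]), 'moment': array([ 0.09573947, -0.09086284,  0.02303537]), 'opening': 0.0004657953539761077}
[{'extent': [309.4, 202.5, 21.1, 29.5], 'confidence': 0.93}]
[{'extent': [380.4, 205.9, 29.6, 25.3], 'confidence': 0.77}]
[{'extent': [280.6, 68.4, 190.9, 113.5], 'confidence': 0.91}]
```

View pics/b_w.png

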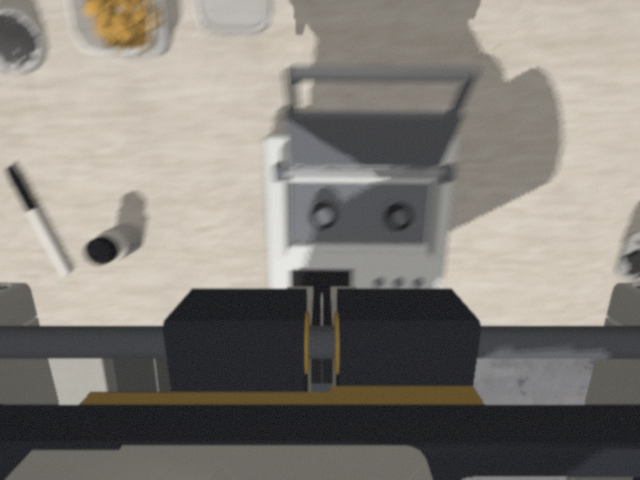

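```bash
python3 - <<'E'
from h import *
o=ctrl.get_obs();m=ctrl.camera_model("wrist");H=np.array(m['hand_eye'])
Rt=R.from_euler('xyz',o['orientation'],degrees=True).as_matrix();t=o['tool_pos']
def wr(uv,z):
    d=Rt@H[:3,:3]@np.array([(uv[0]-m['cx'])/m['fx'],(uv[1]-m['cy'])/m['fy'],1]);c=Rt@H[:3,3]+t;return c+d*(z-c[2])/d[2]
print(t,o['orientation'],o['qvel'].round(2))
im=ctrl.snapshot("wrist");cv2.imwrite("pics/b_w2.png",im[:,:,::-1])
for k in ("stopper_left_top","stopper_right_top","flap_bar"):
    for e in ctrl.find_in("wrist",k)[:2]:
        x=e['extent'];c=(x[0]+x[2]/2,x[1]+x[3]/2);print(k,x,e['confidence'],wr(c,.074), wr(c,.157))
for y in (0,-.019,-.04,-.066):
  for x in (-.021,0,.021):
    p=H[:3,:3].T@(np.array([x,y,0])-H[:3,3]);print(x,y,(p[:2]/p[2]*m['fx']+[m['cx'],m['cy']]).round())
E
```

```text
[0.47831139 0.04980111 0.22884179] [-9.00147008e+01 -4.24665679e-04 -8.87018409e+01] [ 2.13 -0.53 -0.29 -0.1  -0.08 -0.36]
stopper_left_top [308.6, 200.5, 23.2, 31.2] 0.93 [0.48093593 0.05165044 0.074     ] [0.49806887 0.05168941 0.157     ]
stopper_right_top [381.6, 205.1, 30.5, 27.4] 0.83 [ 0.47991972 -0.02505656  0.074     ] [ 0.49729281 -0.00689043  0.157     ]
flap_bar [279.2, 66.0, 193.0, 114.1] 0.61 [0.57007248 0.0019858  0.074     ] [0.56614095 0.01376137 0.157     ]
-0.021 0 [286. 274.]
0 0 [322. 274.]
0.021 0 [358. 274.]
-0.021 -0.019 [283. 287.]
0 -0.019 [322. 287.]
0.021 -0.019 [362. 287.]
-0.021 -0.04 [278. 304.]
0 -0.04 [322. 304.]
0.021 -0.04 [366. 304.]
-0.021 -0.066 [271. 332.]
0 -0.066 [322. 332.]
0.021 -0.066 [374. 332.]
```

View pics/b_w2.png

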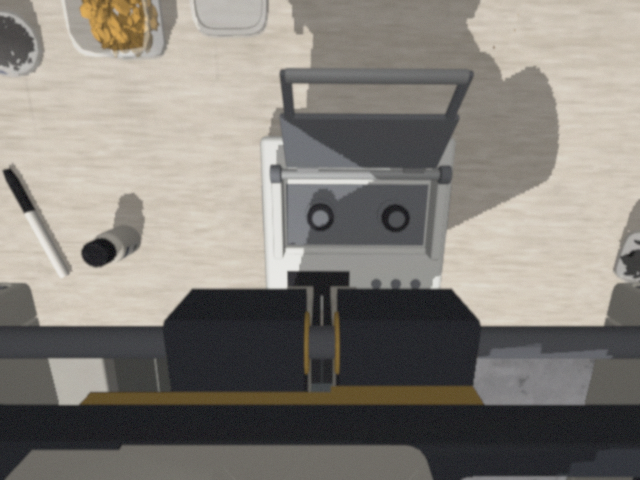

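```bash
python3 - <<'E'
import cv2
b=cv2.imread("pics/b_w2.png")
cv2.imwrite("pics/b_w2c.png",cv2.resize(b[250:410,220:420],None,fx=4,fy=3.7,interpolation=2))
E
```

```text
(no output)
```

View pics/b_w2c.png

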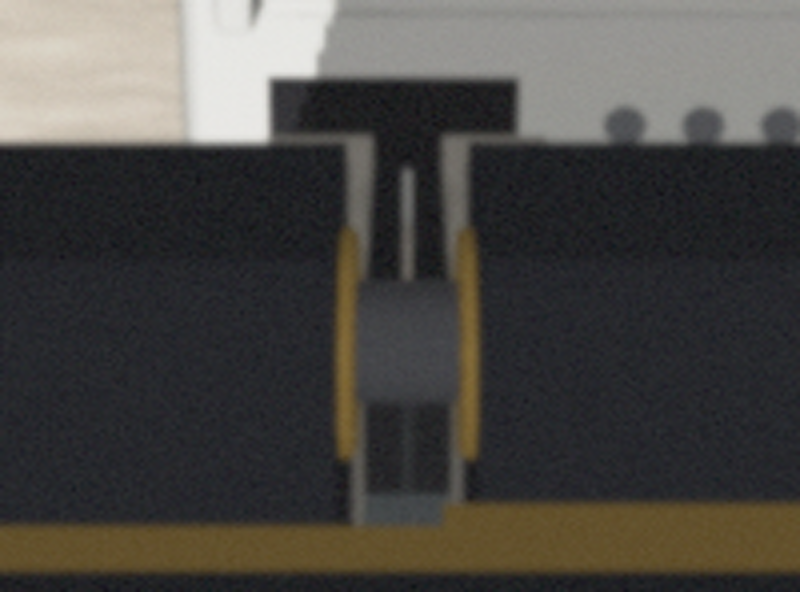

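```bash
python3 -m crank '[[[1,0,40,1,0],[1,0,80,1,0],[1,0,120,1,0],[1,0,140,1,0],[1,0,148,1,0],[1,0,152,1,0],[1,0,156,1,0],[1,0,159,1,0]]]'; python3 -m crank '[[[1,0,2,0,0],[1,0,4,0,0],[1,0,5,0,0],[1,0,5,0,0]]]'
```

```text
clock: 4.3
tool_pos: [0.4796, 0.0509, 0.0704]
orientation: [-89.9, 0.0, -88.5]
force: [0.5, 0.1, 0.5]
opening: 0.0005
clock: 4.8
tool_pos: [0.4792, 0.0506, 0.0649]
orientation: [-90.0, -0.0, -88.6]
force: [0.3, 0.4, -0.4]
opening: 0.0002
```

```bash
python3 - <<'E'
from h import *
print(ctrl.get_obs()['force'],ctrl.get_obs()['tool_pos'],ctrl.get_obs()['tau'].round(1))
a=ctrl.snapshot("scene");cv2.imwrite("pics/c_s.png",cv2.resize(a[165:325,200:400,::-1],None,fx=4,fy=3.7,interpolation=2))
a=ctrl.snapshot("wrist");cv2.imwrite("pics/c_w.png",a[:,:,::-1])
E
```

```text
[ 0.2945814   0.38488499 -0.41983967] [0.47920722 0.05064173 0.06492985] [ -0.  -36.6  23.1   5.4   0.1  -0. ]
```

View pics/c_s.png

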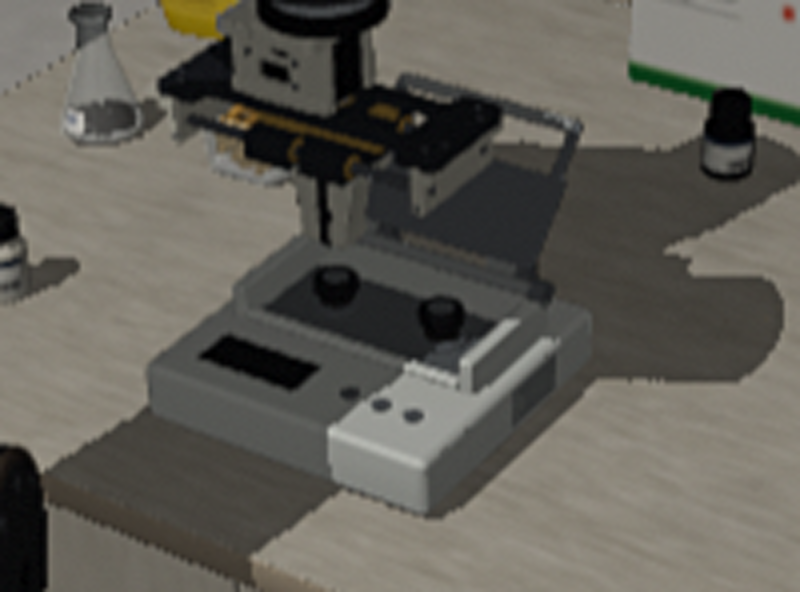

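View pics/c_w.png

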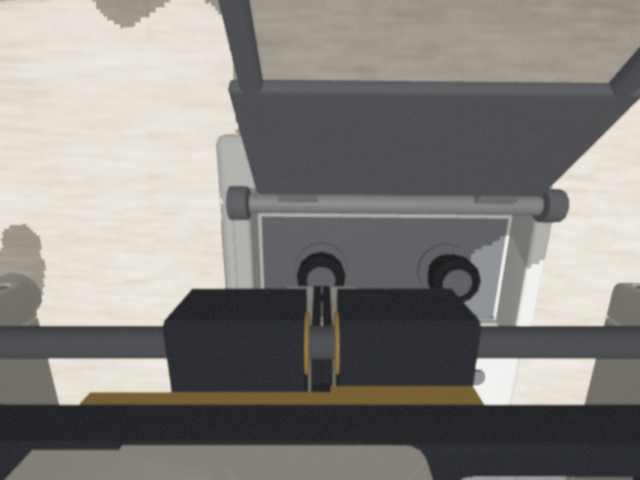

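```bash
python3 - <<'E'
from h import *
for z in (.065,.07,.075,.08,.085,.09,.095,.1): print(z,((proj("scene",[.479,.0506,z])[0]-[200,165])*[4,3.7]).round())
E
```

```text
0.065 [335. 282.]
0.07 [335. 275.]
0.075 [334. 269.]
0.08 [334. 263.]
0.085 [334. 257.]
0.09 [334. 250.]
0.095 [333. 244.]
0.1 [333. 238.]
```

```bash
python3 -m crank '[[[1,0,3,0,0],[1,0,6,0,0],[1,0,8,0,0],[1,0,10,0,0],[1,0,12,0,0],[1,0,12,0,0]]]'; python3 -m crank '[[[1,0,2,0,0],[1,0,4,0,0],[1,0,6,0,0]]]'
```

```text
clock: 5.65
tool_pos: [0.4791, 0.0506, 0.0528]
orientation: [-90.0, -0.0, -88.6]
force: [0.4, -0.3, -1.1]
opening: 0.0007
clock: 6.02
tool_pos: [0.4792, 0.0507, 0.0468]
orientation: [-90.0, 0.0, -88.6]
force: [0.1, 0.4, -0.0]
opening: 0.0003
```

```bash
python3 - <<'E'
from h import *
print(ctrl.get_obs()['force'],ctrl.get_obs()['tool_pos'])
a=ctrl.snapshot("scene");cv2.imwrite("pics/d_s.png",cv2.resize(a[165:325,200:400,::-1],None,fx=4,fy=3.7,interpolation=2))
a=ctrl.snapshot("wrist");cv2.imwrite("pics/d_w.png",a[:,:,::-1])
E
```

```text
[ 0.08517067  0.44552476 -0.03941361] [0.47919292 0.0507101  0.04680414]
```

View pics/d_s.png

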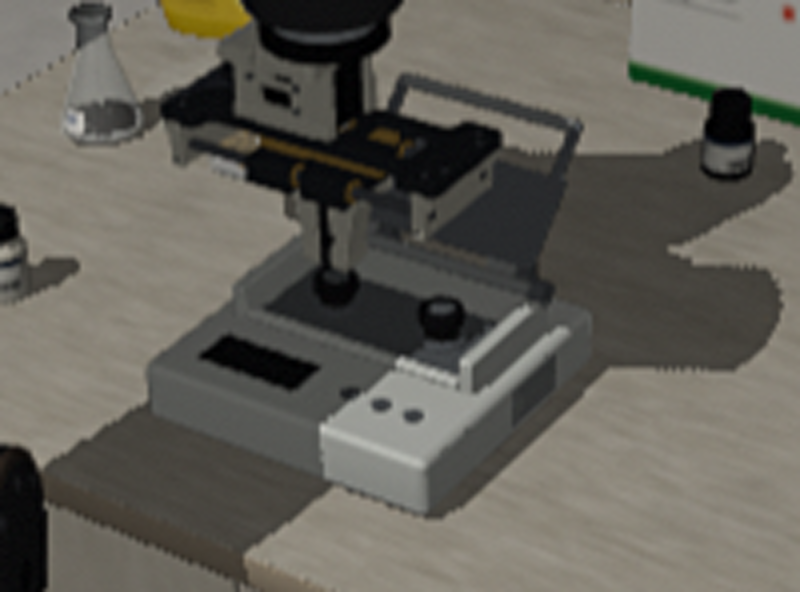

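View pics/d_w.png

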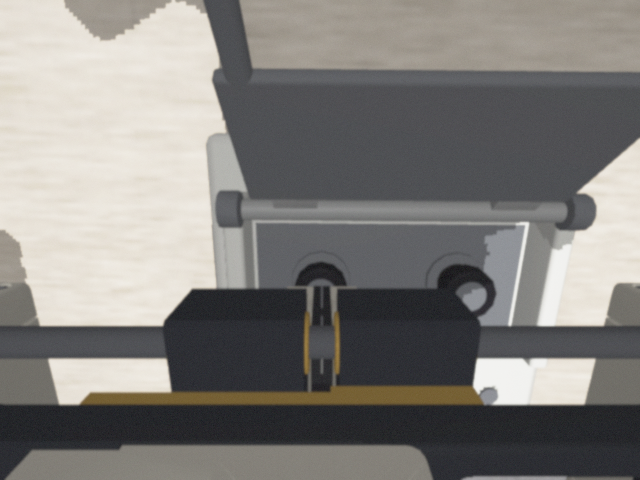

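```bash
python3 -m crank '[[[1,0,2,0,0],[1,0,4,0,0]]]'; python3 -m crank '[[[1,0,2,0,0],[1,0,4,0,0]]]'
```

```text
clock: 6.38
tool_pos: [0.4792, 0.0507, 0.0429]
orientation: [-90.0, 0.0, -88.6]
force: [-0.3, -0.2, -0.4]
opening: 0.0006
clock: 6.62
tool_pos: [0.4792, 0.0507, 0.0388]
orientation: [-90.0, -0.0, -88.6]
force: [-0.1, 0.0, 0.5]
opening: 0.0004
```

```bash
python3 - <<'E'
from h import *
a=ctrl.snapshot("scene");cv2.imwrite("pics/e_s.png",cv2.resize(a[205:265,250:330,::-1],None,fx=10,fy=10,interpolation=2))
E
```

```text
(no output)
```

View pics/e_s.png

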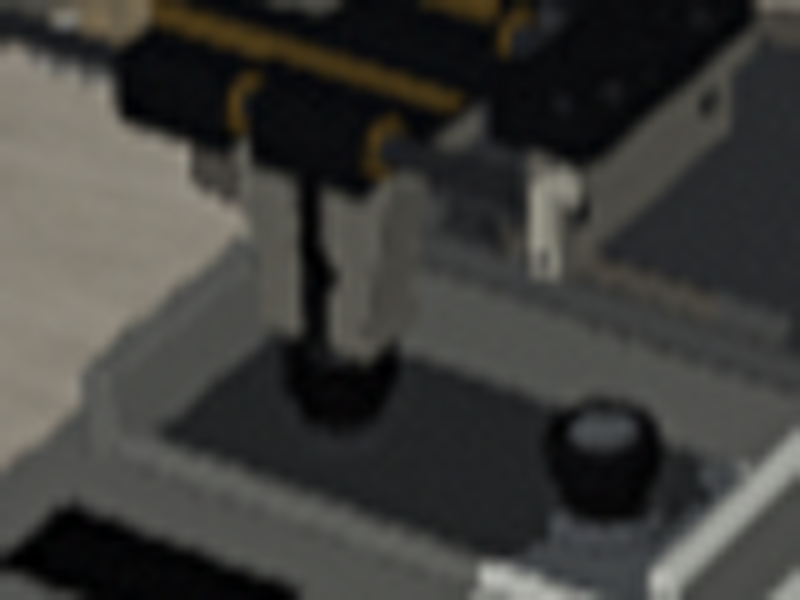

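```bash
python3 -m crank '[[[1,0,2,0,0],[1,0,3,0,0],[1,0,3,0,0]]]'; python3 -m crank '[[[1,0,2,0,0],[1,0,3,0,0],[1,0,3,0,0]]]';  python3 - <<'E'
from h import *
a=ctrl.snapshot("scene");cv2.imwrite("pics/f_s.png",cv2.resize(a[205:265,250:330,::-1],None,fx=10,fy=10,interpolation=2))
E
```

```text
clock: 7.05
tool_pos: [0.4792, 0.0507, 0.0359]
orientation: [-90.0, -0.0, -88.6]
force: [0.0, 0.3, 0.1]
opening: 0.0003
clock: 7.42
tool_pos: [0.4794, 0.0508, 0.0331]
orientation: [-90.0, 0.0, -88.5]
force: [-0.5, 0.4, 3.1]
opening: 0.0005
```

View pics/f_s.png

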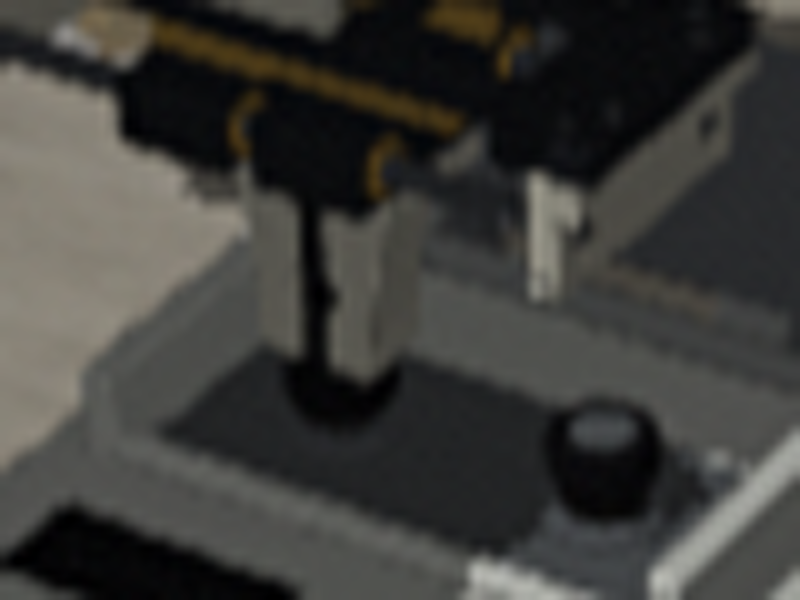

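```bash
python3 - <<'E'
from h import *
for z in (.06,.07,.08,.09,.1,.11,.12): print(z,proj("scene",[[.479,-.046,z],[.479,.0506,z]]).round(1).tolist())
print(ctrl.get_obs()['force'],ctrl.get_obs()['moment'],ctrl.get_obs()['tool_pos'])
E
python3 -m crank '[[[1,0,1,0,0],[1,0,2,0,0],[1,0,2,0,0]]]'
python3 - <<'E'
from h import *
o=ctrl.get_obs();print(o['force'],o['moment'])
a=ctrl.snapshot("scene");cv2.imwrite("pics/g_s.png",cv2.resize(a[205:265,250:330,::-1],None,fx=10,fy=10,interpolation=2))
a=ctrl.snapshot("wrist");cv2.imwrite("pics/g_w.png",a[:,:,::-1])
E
```

```text
0.06 [[316.9, 255.2], [283.8, 242.8]]
0.07 [[316.9, 251.7], [283.7, 239.5]]
0.08 [[316.9, 248.3], [283.5, 236.1]]
0.09 [[316.9, 244.8], [283.4, 232.6]]
0.1 [[316.8, 241.3], [283.2, 229.2]]
0.11 [[316.8, 237.8], [283.1, 225.7]]
0.12 [[316.8, 234.2], [282.9, 222.2]]
[-0.6844394   0.47892736  2.85840959] [ 0.04859868  0.14823362 -0.0007524 ] [0.47945966 0.05078355 0.03313293]
clock: 7.85
tool_pos: [0.4794, 0.0508, 0.0309]
orientation: [-90.0, 0.0, -88.6]
force: [0.1, -0.2, 2.6]
opening: 0.0003
[ 0.09993313 -0.22298547  2.56123107] [ 0.01777202 -0.08569036  0.02384683]
```

View pics/g_s.png

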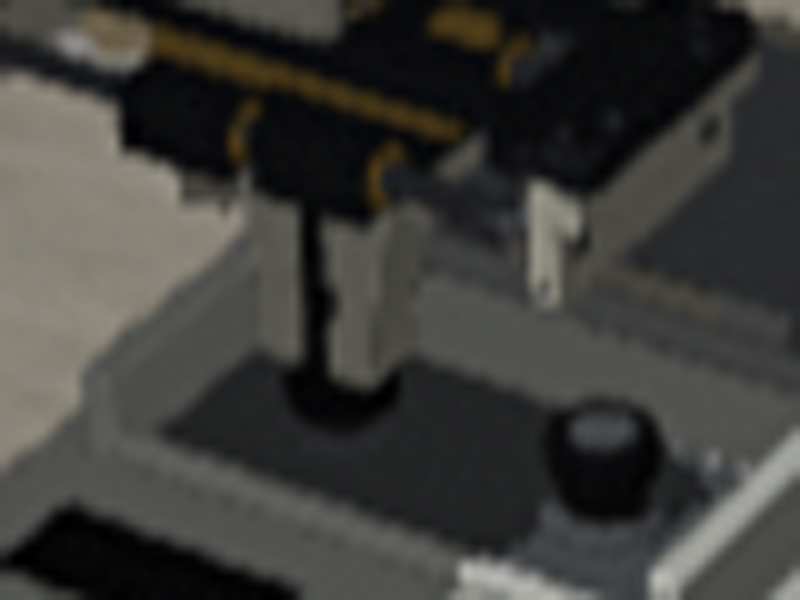

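View pics/g_w.png

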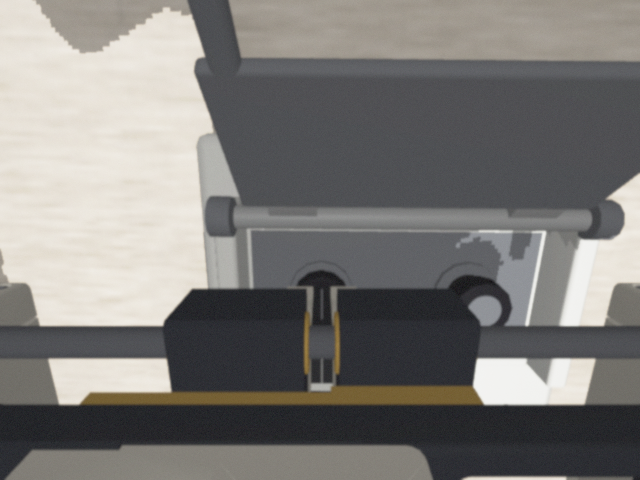

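```bash
python3 -m crank '[[[1,0,1,0,0],[1,0,2,0,0],[1,0,2,0,0]]]'
python3 -m crank '[[[1,0,1,0,0],[1,0,2,0,0],[1,0,2,0,0]]]'
```

```text
clock: 8.32
tool_pos: [0.4794, 0.0508, 0.0289]
orientation: [-90.0, 0.0, -88.6]
force: [1.0, 0.5, 3.0]
opening: 0.0004
clock: 8.7
tool_pos: [0.4795, 0.0508, 0.0284]
orientation: [-89.9, -0.0, -88.5]
force: [-5.7, -0.1, 23.2]
opening: 0.0002
```

```bash
python3 -m crank '[[[1,0,-10,0,0],[1,0,-25,0,0],[1,25,-25,0,0],[1,50,-25,0,0],[1,76,-25,0,0],[1,76,-25,0,0],[1,76,-25,0,0]]]'; python3 - <<'E'
from h import *
o=ctrl.get_obs();print(o['force'],o['tool_pos'])
a=ctrl.snapshot("scene");cv2.imwrite("pics/h_s.png",cv2.resize(a[205:265,250:330,::-1],None,fx=10,fy=10,interpolation=2))
a=ctrl.snapshot("wrist");cv2.imwrite("pics/h_w.png",a[:,:,::-1])
print(ctrl.find_in("wrist","stopper_left_top"),ctrl.find_in("wrist","stopper_right_top"))
E
```

```text
clock: 9.57
tool_pos: [0.4808, -0.0253, 0.0517]
orientation: [-90.0, -0.0, -88.6]
force: [0.0, 0.7, -1.2]
opening: 0.0004
[ 0.01553155  0.72128855 -1.15200751] [ 0.48076217 -0.02528426  0.05171751]
[{'extent': [158.4, 255.5, 55.2, 49.8], 'confidence': 0.74}] [{'extent': [297.0, 261.7, 48.8, 28.2], 'confidence': 0.73}]
```

View pics/h_s.png

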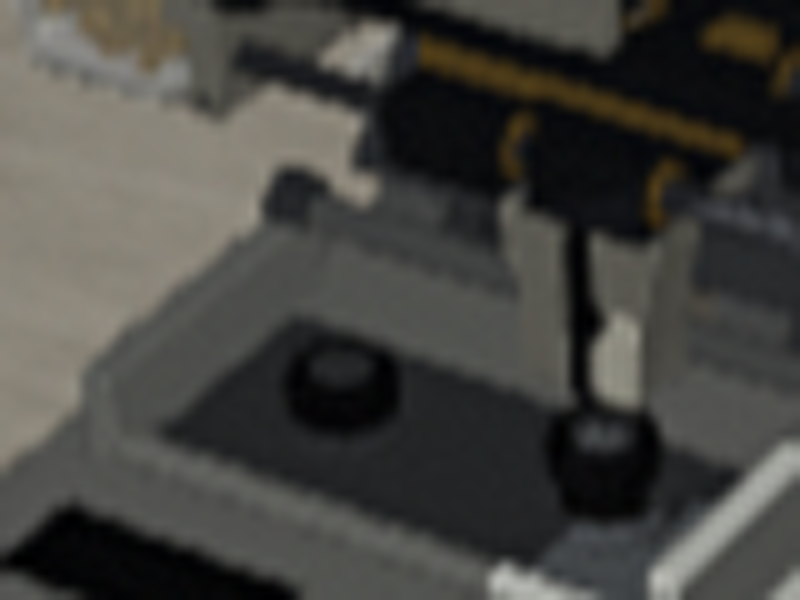

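View pics/h_w.png

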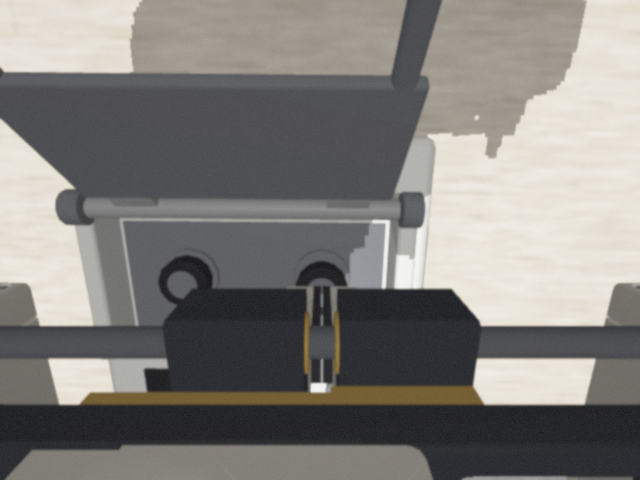

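```bash
python3 -m crank '[[[1,0,8,0,0],[1,0,11,0,0],[1,0,13,0,0],[1,0,15,0,0],[1,0,17,0,0],[1,0,19,0,0],[1,0,21,0,0],[1,0,22,0,0],[1,0,22,0,0]]]';python3 -m crank '[[[1,0,1,0,0],[1,0,1.5,0,0],[1,0,2,0,0],[1,0,2,0,0]]]'
```

```text
clock: 10.9
tool_pos: [0.4811, -0.0253, 0.03]
orientation: [-90.0, 0.0, -88.6]
force: [-2.3, 0.3, 3.1]
opening: 0.0005
clock: 11.4
tool_pos: [0.4812, -0.0253, 0.0286]
orientation: [-90.0, -0.0, -88.5]
force: [-4.9, 1.3, 12.6]
opening: 0.0002
```

```bash
python3 -m crank '[[[1,0,-40,0,0],[1,0,-85,0,0],[1,0,-130,0,0],[-1,0,-175,0,-0.17],[-1,0,-190,0,-0.34],[-1,0,-190,0,-0.51],[-1,0,-190,0,-0.68],[-1,0,-190,0,-0.85],[-1,0,-190,0,-1.02],[-1,0,-190,0,-1.19],[-1,0,-190,0,-1.38],[-1,0,-190,0,-1.57]]]'; python3 - <<'E'
from h import *
o=ctrl.get_obs();print(o['force'],o['tool_pos'],o['joint_pos'])
a=ctrl.snapshot("scene");cv2.imwrite("pics/i_s.png",cv2.resize(a[125:275,200:400,::-1],None,fx=4,fy=4,interpolation=2))
a=ctrl.snapshot("wrist");cv2.imwrite("pics/i_w.png",a[:,:,::-1])
print(ctrl.find_in("wrist","flap_bar"))
E
```

```text
clock: 12.9
tool_pos: [0.4812, -0.0253, 0.2176]
orientation: [-90.0, 0.0, 1.5]
force: [0.1, 0.0, 0.7]
opening: 0.0841
[0.14259655 0.04513988 0.65838622] [ 0.48120139 -0.02526278  0.2175572 ] [ 2.04468828e+01  9.20511086e-01 -2.02082915e+01 -3.91808342e-03
 -6.88759827e+01  1.61015049e+02]
[{'extent': [359.6, 97.3, 146.7, 191.1], 'confidence': 0.74}, {'extent': [202.6, 70.8, 303.6, 214.3], 'confidence': 0.55}]
```

View pics/i_s.png

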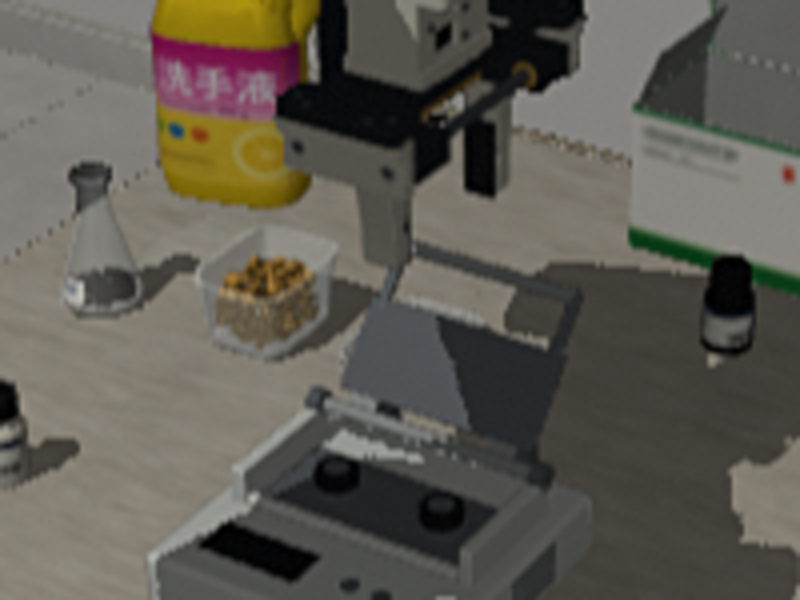

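View pics/i_w.png

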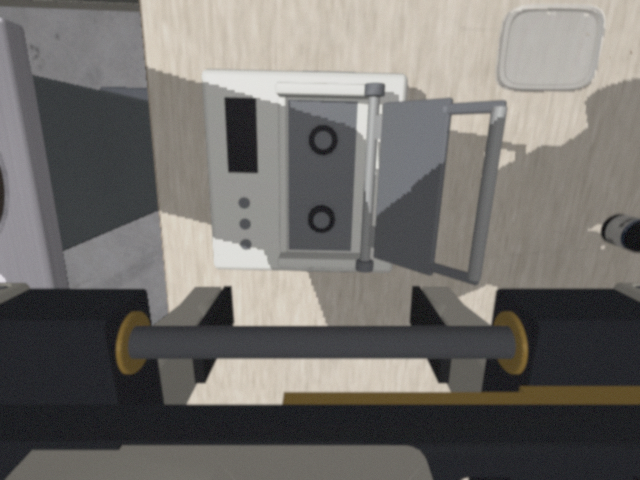

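```bash
cat >> h.py <<'E'
def wr(uv,z,o=None):
    o=o or ctrl.get_obs();m=ctrl.camera_model("wrist");H=np.array(m['hand_eye'])
    Rt=R.from_euler('xyz',o['orientation'],degrees=True).as_matrix();t=o['tool_pos']
    d=Rt@H[:3,:3]@np.array([(uv[0]-m['cx'])/m['fx'],(uv[1]-m['cy'])/m['fy'],1]);c=Rt@H[:3,3]+t;return c+d*(z-c[2])/d[2]
E
python3 - <<'E'
from h import *
for uv in ((497,107),(476,277)): print(wr(uv,.157),wr(uv,.162))
print("hinge",wr((374,95),.075),wr((364,260),.075)); print("stop",wr((323,140),.066),wr((321,219),.066))
for z in (.2,.22,.24,.26,.27,.28): print(z,((proj("scene",[[.43,-.0253,z]])-[200,125])*4).round())
E
```

```text
[0.59698558 0.07446303 0.157     ] [0.59469509 0.07400386 0.162     ]
[ 0.59957269 -0.04772834  0.157     ] [ 0.59723188 -0.04581084  0.162     ]
hinge [0.52493387 0.09013654 0.075     ] [ 0.52365281 -0.06281311  0.075     ]
stop [0.48080326 0.05150302 0.066     ] [ 0.48010094 -0.02366658  0.066     ]
0.2 [[387. 347.]]
0.22 [[386. 316.]]
0.24 [[385. 285.]]
0.26 [[384. 253.]]
0.27 [[384. 237.]]
0.28 [[383. 220.]]
```

```bash
python3 -m crank '[[[-1,40,0,12,0],[-1,80,0,24,0],[-1,117,0,36,0],[-1,117,30,36,0],[-1,117,60,36,0],[-1,117,85,36,0],[-1,117,100,36,0],[-1,117,112,36,0],[-1,117,112,36,0],[-1,117,112,36,0]]]'; python3 - <<'E'
from h import *
o=ctrl.get_obs();print(o['force'],o['tool_pos'])
a=ctrl.snapshot("scene");cv2.imwrite("pics/j_s.png",cv2.resize(a[125:275,200:400,::-1],None,fx=4,fy=4,interpolation=2))
a=ctrl.snapshot("wrist");cv2.imwrite("pics/j_w.png",a[:,:,::-1])
E
```

```text
clock: 14.3
tool_pos: [0.598, 0.0131, 0.1068]
orientation: [-90.0, -0.1, 1.1]
force: [-0.8, 0.3, 1.1]
opening: 0.0876
[-0.77358466  0.33181196  1.13260086] [0.59804638 0.0130733  0.10683565]
```

View pics/j_s.png

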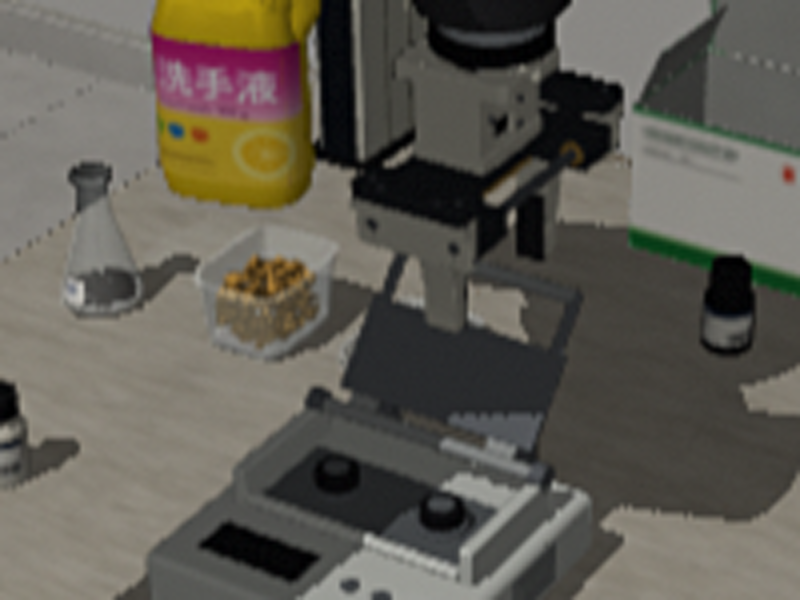

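View pics/j_w.png

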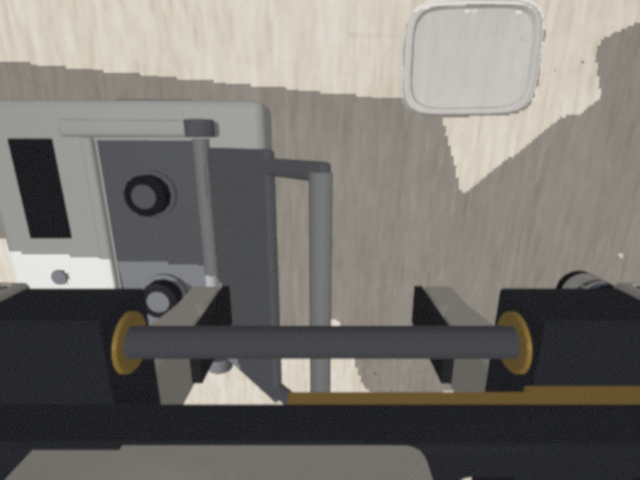

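```bash
python3 -m crank '[[[1,0,1,0,0],[1,0,1,0,0],[1,0,1,0,0],[1,0,1,0,0],[1,0,1,0,0],[1,0,1,0,0],[1,0,1,0,0],[1,0,1,0,0],[1,0,1,0,0],[1,0,1,0,0]]]'; python3 - <<'E'
from h import *
o=ctrl.get_obs();print(o['force'],o['tool_pos'],o['opening'])
a=ctrl.snapshot("scene");cv2.imwrite("pics/k_s.png",cv2.resize(a[125:275,200:400,::-1],None,fx=4,fy=4,interpolation=2))
a=ctrl.snapshot("wrist");cv2.imwrite("pics/k_w.png",a[:,:,::-1])
E
```

```text
clock: 15.65
tool_pos: [0.5975, 0.013, 0.105]
orientation: [-90.0, -0.0, 1.1]
force: [-0.4, -0.3, 0.2]
opening: 0.0091
[-0.43506122 -0.2974889   0.17928155] [0.59745812 0.01298042 0.10497558] 0.009149337852192676
```

View pics/k_s.png

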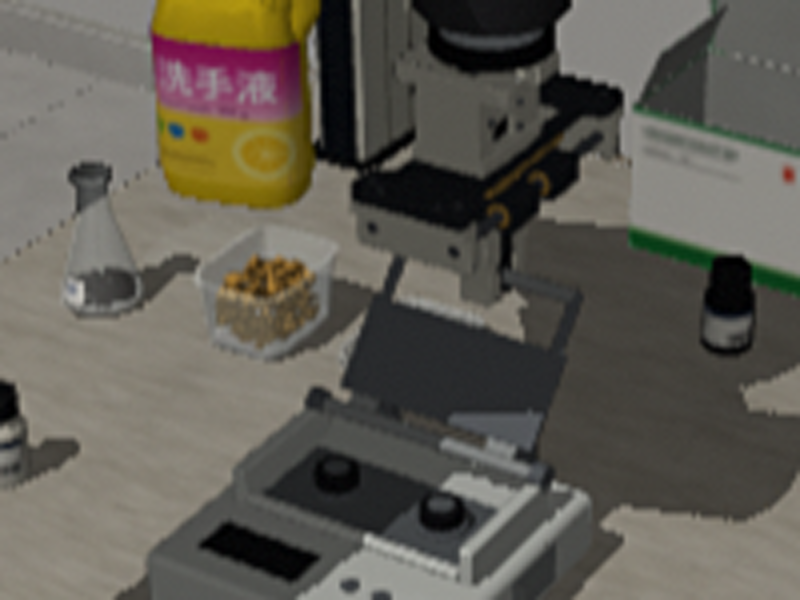

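View pics/k_w.png

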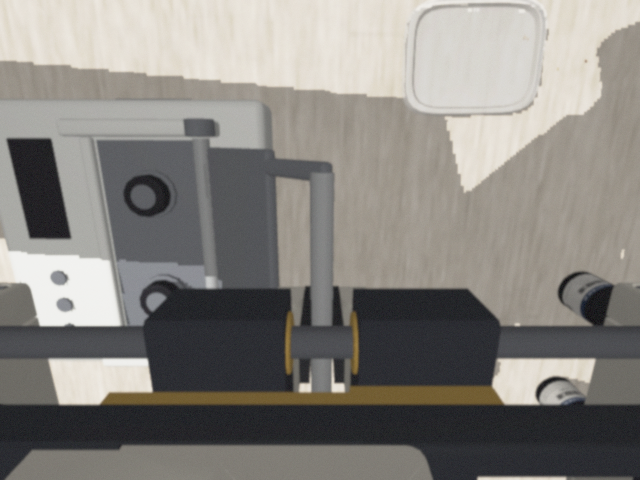

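```bash
python3 -m crank '[[[1,-5.6,-4.7,0,0],[1,-10.2,-8.1,0,0],[1,-15.8,-11.8,0,0],[1,-21.7,-15.1,0,0],[1,-27.7,-18.1,0,0],[1,-33.9,-20.7,0,0],[1,-40.2,-22.9,0,0],[1,-46.7,-24.7,0,0],[1,-46.7,-24.7,0,0]]]'; python3 - <<'E'
from h import *
o=ctrl.get_obs();print(o['force'],o['tool_pos'],o['opening'])
a=ctrl.snapshot("scene");cv2.imwrite("pics/l_s.png",cv2.resize(a[125:275,200:400,::-1],None,fx=4,fy=4,interpolation=2))
E
```

```text
clock: 16.88
tool_pos: [0.5506, 0.0123, 0.1303]
orientation: [-90.0, -0.1, 1.1]
force: [2.3, 0.5, 5.4]
opening: 0.0086
[2.32573923 0.46344171 5.44260513] [0.550567   0.01228596 0.13034896] 0.008601750341778944
```

View pics/l_s.png

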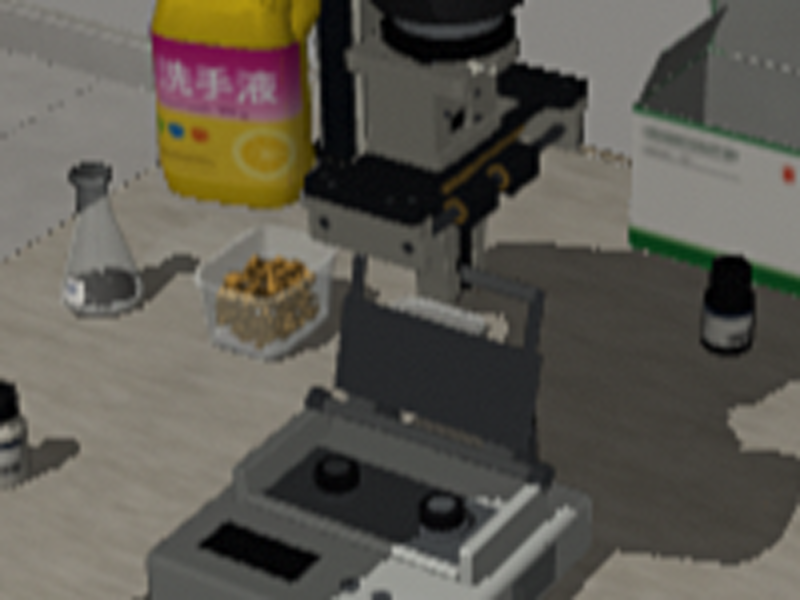

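```bash
python3 -m crank '[[[1,-5,-1.1,0,0],[1,-10,-1.9,0,0],[1,-15,-2.6,0,0],[1,-20,-3.0,0,0],[1,-24,-3.3,0,0],[1,-26.5,-3.3,0,0],[1,-26.5,-3.3,0,0],[1,-26.5,-3.3,0,0],[1,-26.5,-3.3,0,0],[1,-26.5,-3.3,0,0],[1,-26.5,-3.3,0,0]]]'; python3 - <<'E'
from h import *
o=ctrl.get_obs();print(o['force'],o['tool_pos'],o['opening'])
for n in ("scene","top","wrist"):
    a=ctrl.snapshot(n);cv2.imwrite(f"pics/m_{n}.png",a[:,:,::-1])
    if n=="scene":cv2.imwrite("pics/m_sc.png",cv2.resize(a[125:275,200:400,::-1],None,fx=4,fy=4,interpolation=2))
q=[.4635,.0115,.0229]
for x in (-.011,0,.011): print(x,((proj("scene",loc2w(q,[[.06+x,.062,.185],[.06+x,-.062,.185],[.06,.062,.075],[.06,-.062,.075]]))-[200,125])*4).round().tolist())
E
```

```text
clock: 18.3
tool_pos: [0.5242, 0.0117, 0.1328]
orientation: [-90.0, 0.0, 1.1]
force: [1.3, 4.1, 2.2]
opening: 0.009
[1.3341957  4.06257373 2.16727394] [0.52420886 0.01170075 0.13280358] 0.008970020381084952
-0.011 [[326.0, 261.0], [504.0, 316.0], [343.0, 407.0], [513.0, 465.0]]
0 [[336.0, 254.0], [514.0, 308.0], [343.0, 407.0], [513.0, 465.0]]
0.011 [[347.0, 246.0], [524.0, 300.0], [343.0, 407.0], [513.0, 465.0]]
```

View pics/m_sc.png

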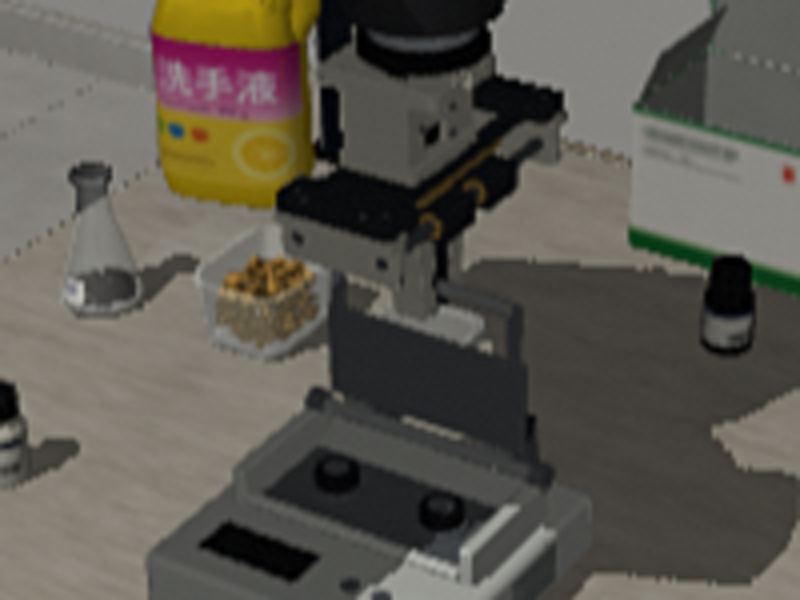

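View pics/m_wrist.png

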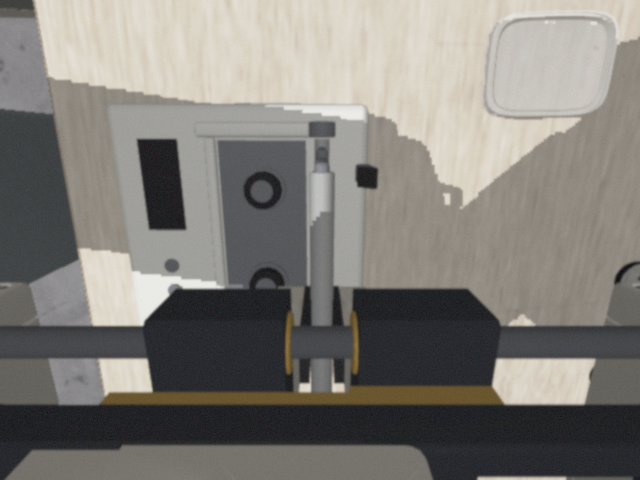

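```bash
python3 -m crank '[[[1,0,0,0,0],[1,0,0,0,0],[1,0,0,0,0]]]'; python3 - <<'E'
from h import *
o=ctrl.get_obs();print(o['qvel'].round(2),o['opening'],o['tool_pos'])
print("bar/hinge x",wr((322,200),.185),wr((321,130),.075))
print(ctrl.close_job())
E
```

```text
clock: 18.82
tool_pos: [0.5242, 0.0117, 0.1328]
orientation: [-90.0, 0.0, 1.1]
force: [1.9, 5.2, 1.5]
opening: 0.0089
[-0.06 -0.01 -0.04 -0.04 -0.01  0.06] 0.008924668264279028 [0.52422542 0.01168771 0.1328191 ]
bar/hinge x [0.52273831 0.06478778 0.185     ] [0.52167909 0.09477328 0.075     ]
the job is handed in; nothing more can be done
None
```

I pushed both stoppers home, then gripped the flap by its bar, swung it up to upright and handed the job in at about 19 s, still holding it there. I have no verdict from the system, so this rests on my own last checks.

- **Stoppers:** Both ended hard against their collars at the same height, with the force rising to 23 N on the left and 13 N on the right. The pictures taken afterwards show both heads down.
- **Flap:** The fingers are stopped on the bar at a 9 mm opening. In the wrist picture the bar is about 1 mm from directly above the hinge, which is roughly 0.01 rad off upright. The arm is at rest.
- **Surroundings:** The flask and the yellow-filled tub beside the photometer look unmoved in the scene picture. I made no final check on the beaker, the bottle or the tub the detector had picked out, but the arm never went near them below safe height.

**What disagreed:**
- The fingers actually end about 38 mm short of the reported TCP. I found this from the contact force and the pictures, and allowed for it in the stopper pushes and the bar grasp.
- The scene camera put the bar up to 4 mm further back than the wrist camera did; that is still inside the tolerance of about 11 mm.
- A small sideways force of about 5 N stayed on the grip. I left it, as it was not moving anything.

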